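# Load a walnut blank into the spring-fed blank feeder and switch the feed on

### The arm

A 6-joint arm with a two-finger parallel gripper is mounted at the origin on the work surface. World frame = base frame: x ahead of the robot, y to its left, z up, the work surface at z = 0. Lengths are in m, angles in rad, forces in N, time in s.
With the tool pointing down it reaches from about 0.225 to 0.875 m from the base axis. Payload 3.4 kg.
Tool frame: the origin (TCP) lies at the very end of the fingers, on their centre line; the grasp point (between the pads) lies 19 mm behind it (manip.hold_point_z is the distance from the TCP to the grasp point, in m); z points along the fingers, y is the line along which they close (so a half turn about z gives the same grasp; the last joint's range is limited). The gripper opens to 85 mm and grips with 20 to 120 N. Pads are 22 mm wide; open, the fingers measure 114 mm over their backs; the gripper's body (76 mm by 85 mm) begins 54 mm behind the grasp point. The pads swing forward as they close: fully open they stand 13 mm farther back than shut.
Start: joints at [-1.459, 0.276, 1.505, -0, 1.361, -0.121], TCP at [0.133, -0.56, 0.231] pointing down, gripper open.
Joint ranges: [-2.89, 2.89], [-0.75, 2.08], [0.22, 2.7], [-1.18, 4.32], [0.11, 2.71], [-2.7, 2.7]. Speed limits (rad/s): [2.57, 2.57, 3.14, 3.14, 3.14, 3.14].

### API

Orientations are given as a unit quaternion [w, x, y, z].
In Python, from rig import readout, viewer, order, manip gives the robot as it stands. The module is installed in compiled form; this text tells all that it offers.
- The arm moves only by the tool send_rows, never from a script. Its arguments are lists of equal length, an entry for each row: "xyz": the shift along the world's x, y, z in m, a list of three; "delta_rot": the turn, a rotation vector about the world's x, y, z in degrees, a list of three. In form: {"xyz": [[tx, ty, tz], ...], "delta_rot": [[wx, wy, wz], ...]}. A call has 1 to 12 rows; each row shifts and turns the commanded pose from where the row before left it; what a row does not reach is not made up. A row lasts 1/10 s, in which the tool goes at most 50 mm and 8.59 degrees, less where a joint would pass 70% of its speed; a pose out of reach is approached as far as the arm can. A call with a gripper value outside its range is refused whole. "gripper" is the finger opening in m, from 0 to 0.0854, set as the call begins (left out, the last holds). The fingers move at their own pace and stop on an object; "force" is the grip in N (left out, the last holds). Time passes only in rows, so rows that do not move let the fingers close. It gives the time, the measured TCP pose, the force, the opening and the grip force at its end, in the units of the state.
- readout.get_state(): the state, without advancing time (a new reading comes with each control period).
- viewer.get_image(name): name is "side" or "top" or "wrist"; returns a dict with "color" (420x560x3 uint8, red, green, blue), "depth" (420x560 float32, m along the optical axis (not along the pixel's ray), 0 where there is no reading), "K" (3x3 intrinsics, pixels), "camera_from_world" (4x4, takes a point from world to camera coordinates). Camera axes: x right, y up, looking along -z (the intrinsics and any distortion apply to the point x, -y, -z); pixel columns grow to the right and rows downward; lengths in m; the calibration is good to about 2 mm. The wrist camera is an equidistant fisheye: a pixel r from the principal point sees the ray r / f radians off the axis. A picture is of the moment at which its call begins.
- order.sign_off(): hands the job in; it is judged then, once.
The state is a dict: "clock": time; "qpos": joint angles; "qd": joint speeds; "effort": joint torques, N m; "position": TCP position; "ee_rot": TCP orientation; "contact_force": force on the tool from outside, world axes, zero at the start; "moment": the same for the moment, N m; "width": finger opening in m; "gripper_force": force on a finger pad.
Only numpy, scipy, OpenCV 4.12 (cv2) and the standard library are available. Lean on these libraries where they do the work, as an engineer would, in place of code of your own. Each camera call takes 0.05 s, during which the arm holds its last target. There are 200 camera calls.

### The job

Load the loose dark walnut blank into the feeder on top of the one already there: press it flat down against the sprung stack until it passes below the two lips, push it under them fully home against the back stop, and let go so that the spring holds it there. Then push the orange slide switch in its recessed slot all the way to ON (away from the open, loading end of the feeder). Leave the pale maple blank and the other things on the bench where they are.

Things in the scene. Friction and masses are not known exactly. Their poses are not given: they have to be found in the camera images.
- blank_new_c (a point): centre of the loose walnut blank to load: a dark brown wooden block 160 x 42 x 18 mm (its x, y, z axes), about 80 g, lying flat on the bench; either end may go first and either face up. An identical-sized pale blank also lies on the bench and must be left alone.
- blank_old_c (a point): centre of the walnut blank already in the feeder (same 160 x 42 x 18 mm), lying on the follower with its far 40 mm held under the lips, its top level with the underside of the lips. It stays, and is pushed 18 mm lower by the new one.
- home (a point): fixed point of the feeder with the feeder's axes (x = direction in which blanks are pushed in, z up): where the centre of the loaded top blank belongs, 101 mm above the bench, on the channel's centre line, 80 mm short of its back stop. Set the new blank down on the stack at least 60 mm short (-x) of here, press it down about 20 mm until below the lips, then push it on in +x.
- mouth (a point): centre of the feeder channel's mouth (feeder's axes), level with the lips' underside, 110 mm above the bench. From here the aluminium channel, 48 mm wide inside, open above, runs 40 mm in +x to its back stop; side walls 8 mm thick. Along the top of each wall a lip 8 mm thick reaches 12 mm inwards. On the -x side the mouth is flared: sideways for 17 mm, out to y = +-34 mm; upwards for 12 mm, to 10 mm above this point.
- feeder: the whole feeder, fixed; origin on the bench under the mouth. Behind the flare (x = -118 to -17 mm here) blanks lie in the open on a red follower plate 36 mm wide; no side walls, so both sides are free for fingers down to 30 mm above the bench, out to the switch housing (y = +75 mm, 70 mm tall).
- follower (a joint): how far the sprung follower plate is pressed down, m: 0 = its top level with the lips, 0.018 = one blank under the lips (start), 0.036 = two blanks; stop at 0.065. Spring 180 N/m: the stack pushes up with about 7 N at 0.018, 10 N at 0.036, 12 N at 0.045. The plate stays level.
- slot (a point): fixed point of the feeder, with the feeder's axes: middle of the slot of the slide switch, at the level of the housing's flat top, 70 mm above the bench. The black housing is 156 x 60 mm (x, y). The slot is 120 mm long (along x, from -60 to +60 mm), 40 mm wide and 12 mm deep, so shut fingertips go into it.
- button_top (a point): centre of the top face of the orange switch button (32 mm along x, 38 mm wide, flush with the housing top, filling the slot's depth). Behind it, on its -x side, 50 mm or more of the slot is empty: shut fingertips lowered there push its -x face (16 mm from this point) in +x.
- switch (a joint): position of the switch button, m: 0 = OFF, 0.038 = fully ON (end stop), growing along +x of the feeder; it starts between 0 and 0.006, needs about 2 N and stays where it is left.
- blank_maple_c (a point): centre of the pale maple blank, 160 x 42 x 18 mm; leave alone.
- glue: white glue bottle with red cap, 54 mm wide, 130 mm tall, standing; origin under its base; leave alone.
- screwdriver: screwdriver lying on the bench; leave alone.
- hammer: hammer lying on the bench; leave alone.
- jar: jar 70 mm wide, 80 mm tall; origin under its base; leave alone.
- template: plywood headstock template, about 180 x 75 x 14 mm, lying flat; leave alone.
- pliers: orange-handled pliers, about 150 mm long, lying flat; leave alone.

How it is judged:
On the way, in this order (a step that is already met when the one before it is completed fails the run):
1. the walnut blank lies fully home on the stack, held under the lips by the spring, let go of (x of blank_new_c in the frame of home between -0.006 and 0.004 m and y of blank_new_c in the frame of home between -0.007 and 0.007 m and z of blank_new_c in the frame of home between -0.005 and 0.003 m and angle between the x axis of blank_new_c and the x axis of home, either way round below 0.16 rad and angle between the z axis of blank_new_c and the z axis of home, either way round below 0.08 rad and x of blank_old_c in the frame of home between -0.008 and 0.004 m and y of blank_old_c in the frame of home between -0.007 and 0.007 m and z of blank_old_c in the frame of home between -0.024 and -0.014 m and value of joint follower above 0.032 m and contact force between the fingers and blank_new below 0.1 N), for 0.2 s.
2. then the switch is slid to ON (value of joint switch above 0.031 m), for 0.2 s.
At the end, for the whole second after the job is handed in: Walnut blank within 7 mm of home, flat and straight (5, 9 deg), under the lips, released and at rest; first blank still below it, within 8 mm, 14 to 24 mm under home; follower down over 32 mm; switch past 31 of 38 mm; other things moved under 30 mm (all of step 1 and value of joint switch above 0.031 m and linear speed of blank_new below 0.02 m/s); the robot touches nothing.
It fails at once if the maple blank or another thing on the bench is moved more than 30 mm (distance of any of blank_maple_c, glue, screwdriver, hammer, jar, template, pliers from where it was at the start of the episode above 0.03 m).
It also fails if it takes over 58 s, if anything falls off the work surface, if the arm or the gripper's body presses on something with over 40 N, if the wrist force passes 120 N, or if a joint passes its speed limit or range.

## Working session

There is one attempt and no reset: what is moved stays moved. The work goes in short steps, Python scripts to look and compute and a tool call to move; the robot and the scene stay as the last step left them, time stands still between calls to the robot, and variables do not carry over. Pictures are saved under pics/ and viewed, at most 10 in all, crops included, and the job is handed in when it is done.

Besides the shell and the picture viewer there is one more tool, called after "Request:" as name(argument=value, ...) on one line, values as JSON. send_rows: Moves the arm, as the interface text tells. Its arguments: {"type":"object","properties":{"xyz":{"type":"array"},"delta_rot":{"type":"array"},"gripper":{"type":"number"},"force":{"type":"number"}},"required":["xyz","delta_rot"]}

```bash
mkdir -p pics; cat > h.py <<'E'
import numpy as np, cv2
from rig import readout, viewer, order, manip
def grab(n,save=None):
    im=viewer.get_image(n)
    if save: cv2.imwrite('pics/'+save,im['color'][:,:,::-1])
    np.savez('/tmp/'+n,**im); return im
def cloud(im):
    K=np.array(im['K']);d=im['depth'];v,u=np.mgrid[:d.shape[0],:d.shape[1]]
    x=(u-K[0,2])/K[0,0]*d;y=(v-K[1,2])/K[1,1]*d
    P=np.stack([x,-y,-d,np.ones_like(d)],-1)
    W=P@np.linalg.inv(im['camera_from_world']).T
    W=W[...,:3];W[d==0]=np.nan;return W
E
python3 - <<'E'
from h import *
for n in('top','side'):
    im=grab(n,n+'1.png');print(n,im['K'],im['camera_from_world'])
print(readout.get_state())
E
```

```text
top [[479.28026308   0.         280.268812  ]
 [  0.         479.28026308 204.89039801]
 [  0.           0.           1.        ]] [[ 8.99342236e-04 -9.99796130e-01 -2.01715283e-02  5.47228207e-03]
 [ 9.89890195e-01 -1.97092090e-03  1.41822132e-01 -5.77767581e-01]
 [-1.41832975e-01 -2.00951448e-02  9.89686613e-01 -1.32178768e+00]
 [ 0.00000000e+00  0.00000000e+00  0.00000000e+00  1.00000000e+00]]
side [[394.22791333   0.         281.81140443]
 [  0.         394.22791333 213.84857296]
 [  0.           0.           1.        ]] [[-0.88036171 -0.4738575  -0.02055062  0.49591947]
 [ 0.21951579 -0.44547266  0.86796712 -0.22603751]
 [-0.42044747  0.75961384  0.49619628 -0.74444558]
 [ 0.          0.          0.          1.        ]]
{'clock': 0.1, 'qpos': array([-1.45901742e+00,  2.76583021e-01,  1.50601069e+00,  1.23911728e-05,
        1.36071239e+00, -1.20978356e-01]), 'qd': array([-4.68869761e-04, -1.62663866e-03, -2.46978967e-03,  9.93570222e-04,
       -3.11714512e-05, -2.76249299e-04]), 'effort': array([ 1.99946546e-03, -4.17700303e+01, -2.46405154e+01, -1.98868552e-04,
        5.72692050e-03, -2.53650779e-05]), 'position': array([ 0.13258846, -0.55901991,  0.23049532]), 'ee_rot': array([-8.56684965e-04,  9.93235433e-01,  1.16114771e-01,  9.99886532e-06]), 'contact_force': array([-0.09345545, -0.76938309, -1.00205688]), 'moment': array([-0.00729538, -0.01245782, -0.01253216]), 'gripper_force': 0.0, 'width': 0.08535732667600686}
```

View pics/top1.png

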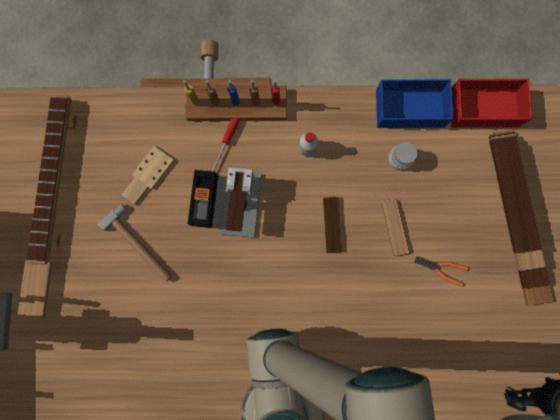

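View pics/side1.png

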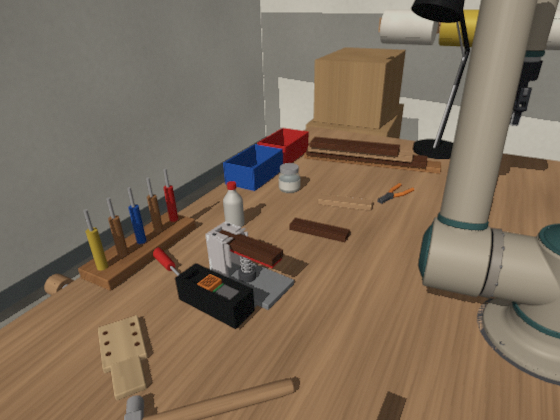

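The top view shows the loose walnut blank at about (332,225), the maple at (395,227), the feeder with its mouth near (238,188) opening towards the image bottom (-x), and the switch at (203,193). Now I'll measure them.

```bash
python3 - <<'E'
from h import *
im=dict(np.load('/tmp/top.npz'));W=cloud(im);C=im['color'].astype(int)
def rect(n,m,box):
    u0,u1,v0,v1=box;b=np.zeros(m.shape,bool);b[v0:v1,u0:u1]=1;m=m&b&np.isfinite(W[...,2])
    p=W[m];r=cv2.minAreaRect((p[:,:2]*1000).astype(np.float32))
    c,_,vt=np.linalg.svd(p[:,:2]-p[:,:2].mean(0),full_matrices=False)
    print(n,len(p),'mean',p.mean(0).round(4),'z',np.percentile(p[:,2],[5,50,95]).round(4),r,'axisdeg',np.degrees(np.arctan2(vt[0,1],vt[0,0])).round(2))
z=W[...,2]
rect('walnut',(z>.011)&(z<.025)&(C.sum(2)<270),(315,350,188,260))
rect('maple',(z>.011)&(z<.025),(378,412,190,262))
rect('old',(z>.1)&(z<.116)&(C.sum(2)<270),(222,258,165,238))
rect('lips',(z>.113)&(z<.125),(215,265,160,200))
rect('housing',(z>.062)&(z<.076),(183,222,165,232))
rect('orange',(z>.055)&(z<.08)&(C[...,0]>150)&(C[...,2]<100),(183,222,165,232))
rect('glue',(z>.02),(295,322,128,160))
c=im['color'][155:245,180:350][:,:,::-1];cv2.imwrite('pics/c1.png',cv2.resize(c,None,fx=4.6,fy=4.6,interpolation=cv2.INTER_CUBIC))
E
```

```text
walnut 803 mean [ 0.5251 -0.1432  0.0183] z [0.0138 0.0184 0.0227] ((526.3770141601562, -143.08213806152344), (160.2583465576172, 42.789669036865234), 3.2751543521881104) axisdeg -176.93
maple 822 mean [ 0.5178 -0.3225  0.0183] z [0.0137 0.0183 0.0231] ((518.5147094726562, -322.45489501953125), (159.36424255371094, 43.711021423339844), 11.579083442687988) axisdeg -168.36
old 782 mean [0.5697 0.123  0.1099] z [0.1053 0.11   0.1141] ((579.5498657226562, 118.41158294677734), (63.18363952636719, 159.0636749267578), 87.2274398803711) axisdeg 174.64
lips 384 mean [0.6386 0.1164 0.1179] z [0.1136 0.1178 0.1227] ((625.63525390625, 117.6569595336914), (64.00025939941406, 87.54116821289062), 83.95536804199219) axisdeg -88.55
housing 811 mean [0.5977 0.2256 0.0692] z [0.0634 0.0695 0.0743] ((596.7748413085938, 225.95736694335938), (62.14057540893555, 156.27325439453125), 84.31514739990234) axisdeg 174.1
orange 30 mean [0.6024 0.2222 0.0697] z [0.0659 0.0692 0.0742] ((605.71875, 224.80804443359375), (36.24190139770508, 28.232040405273438), 85.88211059570312) axisdeg 92.01
glue 365 mean [ 0.7448 -0.0742  0.0883] z [0.0326 0.0896 0.1308] ((751.7929077148438, -74.92207336425781), (52.713104248046875, 49.360740661621094), 71.68185424804688) axisdeg -96.99
```

View pics/c1.png

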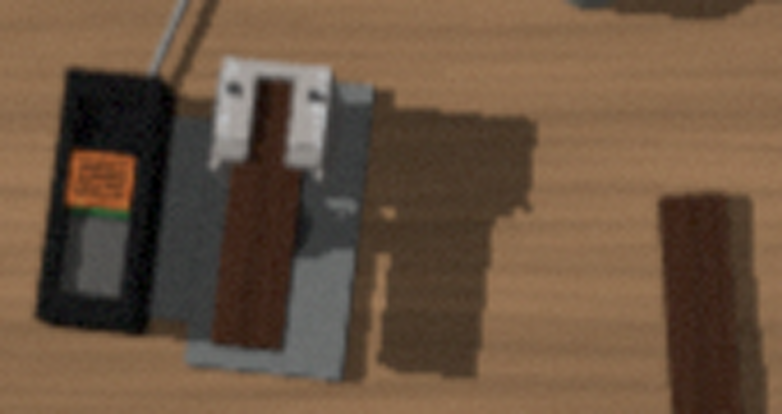

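Request:
send_rows(xyz=[[0.0328,0.0347,-0.008],[0.0328,0.0347,-0.008],[0.0328,0.0347,-0.008],[0.0328,0.0347,-0.008],[0.0328,0.0347,-0.008],[0.0328,0.0347,-0.008],[0.0328,0.0347,-0.008],[0.0328,0.0347,-0.008],[0.0328,0.0347,-0.008],[0.0328,0.0347,-0.008],[0.0328,0.0347,-0.008],[0.0328,0.0347,-0.008]], delta_rot=[[0,0,-0.86],[0,0,-0.86],[0,0,-0.86],[0,0,-0.86],[0,0,-0.86],[0,0,-0.86],[0,0,-0.86],[0,0,-0.86],[0,0,-0.86],[0,0,-0.86],[0,0,-0.86],[0,0,-0.86]], gripper=0.0854)

```text
clock: 1.3
position: [0.5272, -0.1414, 0.1348]
ee_rot: [0.0, 1.0, 0.026, -0.0]
contact_force: [1.2, -0.3, 0.3]
width: 0.0852
gripper_force: 0.0
```

Request:
send_rows(xyz=[[0,0,0],[0,0,0],[0,0,0]], delta_rot=[[0,0,0],[0,0,0],[0,0,0]])

```text
clock: 1.6
position: [0.5254, -0.1437, 0.1352]
ee_rot: [0.0, 1.0, 0.026, -0.001]
contact_force: [-0.1, -0.3, 0.6]
width: 0.0853
gripper_force: 0.0
```

```bash
cat >> h.py <<'E'
def wcloud(im):
    K=np.array(im['K']);d=im['depth'];v,u=np.mgrid[:d.shape[0],:d.shape[1]]
    a=(u-K[0,2])/K[0,0];b=(v-K[1,2])/K[1,1];r=np.hypot(a,b)+1e-9
    t=np.tan(np.minimum(r,1.4))/r;P=np.stack([a*t*d,-b*t*d,-d,np.ones_like(d)],-1)
    W=(P@np.linalg.inv(im['camera_from_world']).T)[...,:3];W[(d==0)|(r>1.3)]=np.nan;return W
E
python3 - <<'E'
from h import *
im=grab('wrist','w1.png');s=readout.get_state();print(s['clock'],s['position'],s['ee_rot'],s['contact_force'])
W=wcloud(im);C=im['color'].astype(int);z=W[...,2]
x,y=W[...,0],W[...,1]
m=(z>.01)&(z<.027)&(C.sum(2)<270)&(abs(x-.526)<.12)&(abs(y+.143)<.05);p=W[m]
print(len(p),p.mean(0),np.percentile(z[m],[5,50,95]),cv2.minAreaRect((p[:,:2]*1000).astype(np.float32)))
E
```

```text
1.65 [ 0.5253558  -0.14402155  0.13534431] [ 1.76899783e-04  9.99667608e-01  2.57782548e-02 -3.50812362e-04] [-0.99218132  0.47308935  0.83288446]
8760 [ 0.53422119 -0.14075952  0.01761887] [0.0164847  0.01762357 0.01874525] ((527.2431640625, -141.14454650878906), (159.93223571777344, 42.3229866027832), 3.1055023670196533)
```

View pics/w1.png

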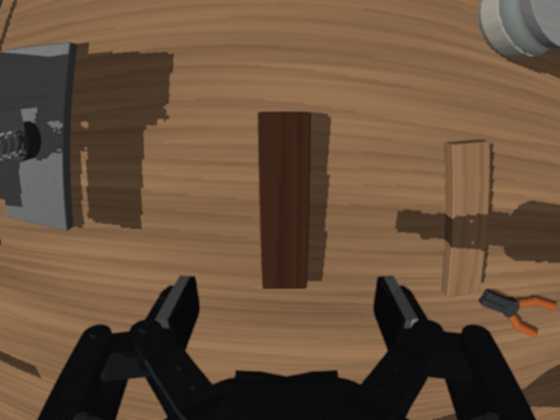

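The wrist view shows the walnut at (285,200), parallel to the fingers and between them, with the size matching 160 x 42 mm. I'll descend and grip.

Request:
send_rows(xyz=[[0.0005,0.001,-0.025],[0.0005,0.001,-0.03],[0,0,-0.03],[0,0,-0.025],[0,0,-0.015],[0,0,-0.007],[0,0,0],[0,0,0]], delta_rot=[[0,0,0],[0,0,0],[0,0,0],[0,0,0],[0,0,0],[0,0,0],[0,0,0],[0,0,0]])

```text
clock: 2.45
position: [0.5276, -0.142, 0.0042]
ee_rot: [0.0, 1.0, 0.026, 0.001]
contact_force: [0.2, 0.4, 0.4]
width: 0.0853
gripper_force: 0.0
```

Request:
send_rows(xyz=[[0,0,0],[0,0,0],[0,0,0],[0,0,0],[0,0,0],[0,0,0]], delta_rot=[[0,0,0],[0,0,0],[0,0,0],[0,0,0],[0,0,0],[0,0,0]], gripper=0.03, force=50)

```text
clock: 3.05
position: [0.5279, -0.1413, 0.0043]
ee_rot: [0.0, 1.0, 0.026, 0.001]
contact_force: [-1.4, -0.2, 5.3]
width: 0.0409
gripper_force: 52.3
```

Request:
send_rows(xyz=[[0,0,0.02],[0,0,0.04],[0,0.01,0.045],[0,0.03,0.035],[-0.002,0.035,0.02],[-0.002,0.035,0],[-0.002,0.035,0],[-0.002,0.035,0],[-0.002,0.035,0],[-0.002,0.03,0],[-0.001,0.02,0],[0,0.005,0]], delta_rot=[[0,0,0],[0,0,0],[0,0,0],[0,0,-1],[0,0,-1.2],[0,0,-1.2],[0,0,-1.2],[0,0,-1.2],[0,0,-1.2],[0,0,-1],[0,0,-0.8],[0,0,0]])

```text
clock: 4.25
position: [0.5136, 0.1309, 0.1631]
ee_rot: [-0.0, 0.999, -0.049, -0.0]
contact_force: [0.2, 0.1, -0.7]
width: 0.0408
gripper_force: 51.5
```

Request:
send_rows(xyz=[[0,0,0],[0,0,0],[0,0,0]], delta_rot=[[0,0,0],[0,0,0],[0,0,0]])

```text
clock: 4.55
position: [0.5143, 0.1278, 0.1633]
ee_rot: [0.0, 0.999, -0.051, -0.0]
contact_force: [-0.2, 0.3, -0.1]
width: 0.0408
gripper_force: 51.5
```

```bash
python3 - <<'E'
from h import *
im=grab('wrist','w2.png');s=readout.get_state();print(s['clock'],s['position'],s['ee_rot'],s['contact_force'],s['width'])
W=wcloud(im);C=im['color'].astype(int);x,y,z=W[...,0],W[...,1],W[...,2]
def fit(n,m):
    p=W[m]; print(n,len(p),p.mean(0).round(4),np.percentile(p[:,2],[5,50,95]).round(4),cv2.minAreaRect((p[:,:2]*1000).astype(np.float32)))
fit('lips',(abs(z-.118)<.004)&(abs(x-.64)<.06)&(abs(y-.117)<.06)&(C.min(2)>90))
fit('house',(abs(z-.07)<.004)&(abs(x-.597)<.1)&(abs(y-.226)<.06))
fit('orange',(abs(z-.07)<.006)&(abs(x-.597)<.1)&(abs(y-.226)<.06)&(C[...,0]>130)&(C[...,2]<100))
m=(z>.14)&(z<.2)&(C.sum(2)<270)&(abs(y-.13)<.035)&(x>.45)&(C[...,0]>C[...,2]*1.2)
fit('new',m)
E
```

```text
4.6 [0.51437119 0.12778879 0.16327872] [ 2.43961247e-04  9.98694264e-01 -5.10852517e-02 -6.01301371e-05] [ 0.04032857  0.00515755 -0.6959689 ] 0.04102252117544729
lips 6522 [0.6366 0.1189 0.1177] [0.1155 0.1177 0.1194] ((636.7182006835938, 118.94135284423828), (64.69990539550781, 56.50294876098633), 83.9653549194336)
house 8911 [0.6012 0.2261 0.0695] [0.0679 0.0695 0.0707] ((597.282958984375, 228.4227752685547), (61.634002685546875, 156.98849487304688), 83.89720916748047)
orange 1756 [0.6071 0.2274 0.0693] [0.068  0.0693 0.0705] ((597.2998657226562, 229.13009643554688), (59.97160339355469, 157.4258270263672), 84.54356384277344)
new 23137 [0.5401 0.1262 0.1766] [0.1756 0.1766 0.1776] ((527.8209838867188, 127.0790023803711), (66.01898956298828, 135.65525817871094), 73.4262924194336)
```

View pics/w2.png

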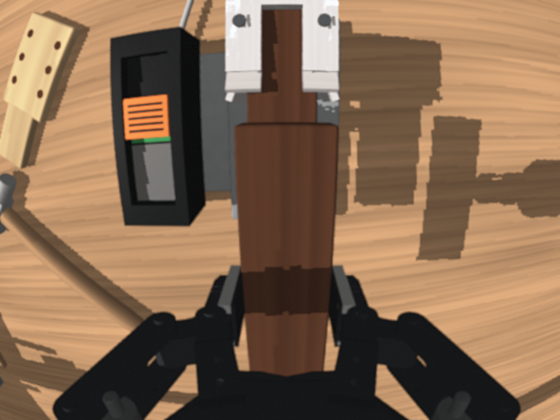

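The wrist view shows the blank level and straight, its front edge at row 124 and the flare's near edge at row 92; the feeder yaw is about -5.9°. I'll set it on the stack, then regrip lower.

Request:
send_rows(xyz=[[0.003,0.0015,-0.01],[0.003,0.0005,-0.015],[0,0,-0.012],[0,0,-0.006],[0,0,-0.003],[0,0,-0.002],[0,0,0],[0,0,0]], delta_rot=[[0,0,0],[0,0,0],[0,0,0],[0,0,0],[0,0,0],[0,0,0],[0,0,0],[0,0,0]])

```text
clock: 5.4
position: [0.5206, 0.1309, 0.1158]
ee_rot: [-0.0, 0.999, -0.05, 0.0]
contact_force: [0.7, 0.2, 0.1]
width: 0.0406
gripper_force: 51.5
```

Request:
send_rows(xyz=[[0,0,-0.001],[0,0,-0.001],[0,0,0]], delta_rot=[[0,0,0],[0,0,0],[0,0,0]])

```text
clock: 5.7
position: [0.5206, 0.131, 0.1142]
ee_rot: [-0.0, 0.999, -0.05, 0.001]
contact_force: [-0.8, -0.1, 3.3]
width: 0.041
gripper_force: 52.0
```

Request:
send_rows(xyz=[[0,0,0],[0,0,0],[0,0,0],[0,0,0]], delta_rot=[[0,0,0],[0,0,0],[0,0,0],[0,0,0]], gripper=0.06)

```text
clock: 6.1
position: [0.5202, 0.1309, 0.1132]
ee_rot: [0.0, 0.999, -0.05, -0.0]
contact_force: [-0.0, -0.6, 0.8]
width: 0.0602
gripper_force: 0.0
```

```bash
python3 - <<'E'
from h import *
im=grab('wrist','w3.png');s=readout.get_state();print(s['clock'],s['position'],s['contact_force'],s['width'])
W=wcloud(im);C=im['color'].astype(int);x,y,z=W[...,0],W[...,1],W[...,2]
m=(abs(z-.128)<.006)&(C.sum(2)<270)&(abs(y-.13)<.025)&(x>.45)&(x<.62)&(C[...,0]>C[...,2]*1.2)
p=W[m];print(len(p),p.mean(0),np.percentile(p[:,2],[5,50,95]),np.percentile(p[:,0],[2,99.5]))
A=np.c_[p[:,:2]-p[:,:2].mean(0),np.ones(len(p))];print(np.linalg.lstsq(A,p[:,2],rcond=None)[0])
m=(abs(z-.118)<.004)&(abs(x-.64)<.06)&(abs(y-.117)<.06)&(C.min(2)>90)
p=W[m];print(cv2.minAreaRect((p[:,:2]*1000).astype(np.float32)))
E
```

```text
6.15 [0.5201885  0.13086324 0.11316749] [ 0.74922047 -0.17001227  0.0529943 ] 0.059866071258071356
22874 [0.54671505 0.12944262 0.12765681] [0.12669373 0.12767392 0.12863928] [0.47451142 0.59978589]
[-0.00030456 -0.00016579  0.12765681]
((631.2730102539062, 119.32221984863281), (64.64633178710938, 45.56645584106445), 84.2486343383789)
```

View pics/w3.png

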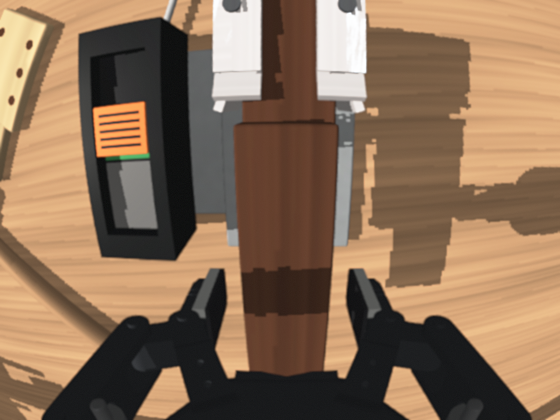

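The blank lies level on the stack (front edge row 124, 8 mm short of the flare). Lower and regrip at mid-height.

Request:
send_rows(xyz=[[0,0,-0.007],[0,0,-0.008],[0,0,0],[0,0,0]], delta_rot=[[0,0,0],[0,0,0],[0,0,0],[0,0,0]])

```text
clock: 6.55
position: [0.5199, 0.1308, 0.0977]
ee_rot: [0.0, 0.999, -0.05, -0.001]
contact_force: [0.0, 0.2, 0.4]
width: 0.0597
gripper_force: 0.0
```

Request:
send_rows(xyz=[[0,0,0],[0,0,0],[0,0,0],[0,0,0],[0,0,0]], delta_rot=[[0,0,0],[0,0,0],[0,0,0],[0,0,0],[0,0,0]], gripper=0.03, force=80)

```text
clock: 7.05
position: [0.5204, 0.1307, 0.0987]
ee_rot: [0.0, 0.999, -0.05, 0.0]
contact_force: [-0.6, -0.7, 3.5]
width: 0.0409
gripper_force: 81.3
```

Request:
send_rows(xyz=[[0,0,-0.005],[0,0,-0.005],[0,0,-0.005],[0,0,-0.004],[0,0,-0.003],[0,0,0],[0,0,0]], delta_rot=[[0,0,0],[0,0,0],[0,0,0],[0,0,0],[0,0,0],[0,0,0],[0,0,0]])

```text
clock: 7.75
position: [0.5204, 0.1308, 0.0774]
ee_rot: [0.0, 0.999, -0.05, 0.0]
contact_force: [-1.9, -2.3, 8.3]
width: 0.0408
gripper_force: 82.0
```

```bash
cat > b.py <<'E'
from h import *
im=grab('wrist');s=readout.get_state();print(s['clock'],s['position'],s['contact_force'],s['width'])
W=wcloud(im);C=im['color'].astype(int);x,y,z=W[...,0],W[...,1],W[...,2]
m=(abs(z-.111)<.009)&(C.sum(2)<270)&(abs(y-.13)<.025)&(x>.45)&(x<.61)&(C[...,0]>C[...,2]*1.2)
p=W[m];print(len(p),p.mean(0),np.percentile(p[:,2],[5,50,95]),np.percentile(p[:,0],[2,99.5]))
A=np.c_[p[:,:2]-p[:,:2].mean(0),np.ones(len(p))];print(np.linalg.lstsq(A,p[:,2],rcond=None)[0])
E
python3 b.py
```

```text
7.8 [0.52042081 0.13075976 0.07744588] [-1.97823809 -1.55707408  9.44183357] 0.04089435909781373
25528 [0.5527305  0.12860761 0.1063332 ] [0.10537542 0.10633316 0.10729718] [0.48961614 0.59985608]
[-0.00039525 -0.00034556  0.1063332 ]
```

Level and 3.5 mm below the lips. Push in.

Request:
send_rows(xyz=[[0.006,-0.0006,0],[0.008,-0.0008,0],[0.008,-0.0008,0],[0.008,-0.0008,0],[0.008,-0.0008,0],[0.008,-0.0008,0],[0.006,-0.0006,0],[0.004,-0.0004,0],[0,0,0]], delta_rot=[[0,0,0],[0,0,0],[0,0,0],[0,0,0],[0,0,0],[0,0,0],[0,0,0],[0,0,0],[0,0,0]])

```text
clock: 8.7
position: [0.5641, 0.1259, 0.0755]
ee_rot: [0.0, 0.999, -0.051, -0.012]
contact_force: [-22.9, 0.7, 16.9]
width: 0.0407
gripper_force: 83.4
```

Request:
send_rows(xyz=[[0.003,-0.0003,0],[0.003,-0.0003,0],[0,0,0]], delta_rot=[[0,0,0],[0,0,0],[0,0,0]])

```text
clock: 9.0
position: [0.5704, 0.1253, 0.0755]
ee_rot: [0.0, 0.999, -0.051, -0.012]
contact_force: [-21.3, -0.2, 16.2]
width: 0.0409
gripper_force: 83.2
```

```bash
python3 b.py; python3 - <<'E'
from h import *
im=dict(np.load('/tmp/wrist.npz'));a=im['color'][:,:,::-1]
b=grab('side')['color'][190:340,150:350][:,:,::-1]
b=cv2.resize(b,(560,420),interpolation=cv2.INTER_CUBIC)
cv2.imwrite('pics/m1.png',cv2.resize(np.hstack([a,b]),(800,300)))
E
```

```text
9.05 [0.57037912 0.12524605 0.07547567] [-21.61423482   1.36387909  16.33188335] 0.041187090943357756
12455 [0.57638639 0.12593044 0.10453901] [0.1036549  0.1045111  0.10541881] [0.5371499  0.60959825]
[ 0.00013483 -0.00067836  0.10453901]
```

View pics/m1.png

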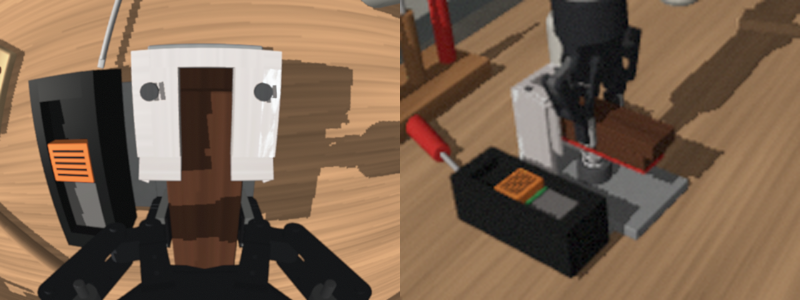

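The blank is level and under the lips, with its front edge at about (205,90) and roughly 15 mm still to go. Continue.

Request:
send_rows(xyz=[[0.004,-0.0004,0],[0.004,-0.0004,0],[0.003,-0.0003,0],[0,0,0]], delta_rot=[[0,0,0],[0,0,0],[0,0,0],[0,0,0]])

```text
clock: 9.5
position: [0.5815, 0.1241, 0.0755]
ee_rot: [0.001, 0.999, -0.05, -0.012]
contact_force: [-22.2, -0.1, 16.1]
width: 0.0408
gripper_force: 83.2
```

Request:
send_rows(xyz=[[0.003,-0.0003,0],[0.002,-0.0002,0],[0,0,0]], delta_rot=[[0,0,0],[0,0,0],[0,0,0]])

```text
clock: 9.8
position: [0.5817, 0.1241, 0.0754]
ee_rot: [0.001, 0.999, -0.051, -0.017]
contact_force: [-30.9, 1.5, 21.9]
width: 0.0404
gripper_force: 84.0
```

Request:
send_rows(xyz=[[-0.005,0.0005,0],[-0.005,0.0005,0],[-0.004,0.0004,0],[0,0,0]], delta_rot=[[0,0,0],[0,0,0],[0,0,0],[0,0,0]])

```text
clock: 10.2
position: [0.5822, 0.1241, 0.0768]
ee_rot: [0.001, 0.999, -0.05, -0.002]
contact_force: [-5.5, -2.7, 7.7]
width: 0.041
gripper_force: 82.2
```

```bash
python3 b.py; python3 - <<'E'
from h import *
im=dict(np.load('/tmp/wrist.npz'));W=wcloud(im);x,y,z=W[...,0],W[...,1],W[...,2];C=im['color'].astype(int)
m=(abs(z-.118)<.004)&(abs(x-.64)<.06)&(abs(y-.117)<.06)&(C.min(2)>90)
print(cv2.minAreaRect((W[m][:,:2]*1000).astype(np.float32)))
# profile along centreline beyond the mouth
f=np.array([.9945,-.1028]);l=np.array([.1028,.9945]);o=np.array([.6253,.1201])
q=W[...,:2]-o;s=q@f;t=q@l
for a in np.arange(.0,.056,.003):
    k=(abs(t)<.006)&(abs(s-a)<.0015)&np.isfinite(z)
    print(round(a,3),k.sum(),np.median(z[k]).round(4) if k.any() else None,np.median(C[k],0) if k.any() else None)
E
```

```text
10.25 [0.58220398 0.12408282 0.0767995 ] [-4.388769   -1.58296432  7.14960298] 0.04089850168201928
9779 [0.58071335 0.12548459 0.10583734] [0.10491705 0.1058096  0.10668519] [0.548506   0.60961462]
[0.00127611 0.00095323 0.10583734]
((630.3757934570312, 119.69054412841797), (64.84281921386719, 77.85076904296875), 84.08385467529297)
0.0 236 0.1057 [48.5 31.5 23. ]
0.003 255 0.1059 [63. 40. 29.]
0.006 258 0.1058 [75.  47.  33.5]
0.009 256 0.1059 [79. 49. 34.]
0.012 268 0.1058 [74.  47.  32.5]
0.015 266 0.1058 [48. 31. 22.]
0.018 279 0.1059 [48. 31. 22.]
0.021 277 0.1058 [49. 31. 22.]
0.024 287 0.1058 [49. 32. 23.]
0.027 278 0.106 [63.  39.5 27.5]
0.03 301 0.1059 [63. 39. 28.]
0.033 280 0.1058 [76.  48.  32.5]
0.036 254 0.1174 [220. 213. 209.]
0.039 377 0.1177 [220. 214. 210.]
0.042 361 0.1178 [221. 215. 210.]
0.045 135 0.1172 [166. 161. 158.]
0.048 95 0.0137 [147. 150. 149.]
0.051 75 0.0137 [147. 149. 148.]
0.054 96 0.0138 [147.5 150.  149. ]
```

The profile shows no gap between the blank and the back stop, so it is home. Ease up to the lips, release, and lift away.

Request:
send_rows(xyz=[[-0.002,0.0002,0.002],[0,0,0.001],[0,0,0]], delta_rot=[[0,0,0],[0,0,0],[0,0,0]])

```text
clock: 10.55
position: [0.5823, 0.1242, 0.0806]
ee_rot: [0.0, 0.999, -0.05, 0.0]
contact_force: [-2.8, -2.2, 9.5]
width: 0.0408
gripper_force: 82.4
```

Request:
send_rows(xyz=[[0,0,0],[0,0,0],[0,0,0],[0,0,0],[0,0,0]], delta_rot=[[0,0,0],[0,0,0],[0,0,0],[0,0,0],[0,0,0]], gripper=0.07)

```text
clock: 11.05
position: [0.5823, 0.1248, 0.0791]
ee_rot: [0.0, 0.999, -0.05, -0.0]
contact_force: [0.1, 0.3, -0.1]
width: 0.0697
gripper_force: 0.0
```

Request:
send_rows(xyz=[[0,0,0.01],[0,0,0.02],[0,0,0.03],[0,0,0.03],[-0.01,0,0.02],[-0.01,0,0.02],[0,0,0],[0,0,0]], delta_rot=[[0,0,0],[0,0,0],[0,0,0],[0,0,0],[0,0,0],[0,0,0],[0,0,0],[0,0,0]])

```text
clock: 11.85
position: [0.5625, 0.1247, 0.2098]
ee_rot: [-0.0, 0.999, -0.05, 0.001]
contact_force: [0.6, 0.2, -0.6]
width: 0.0702
gripper_force: 0.0
```

```bash
cat > c.py <<'E'
from h import *
im=grab('wrist','w5.png');W=wcloud(im);x,y,z=W[...,0],W[...,1],W[...,2];C=im['color'].astype(int)
s0=readout.get_state();print(s0['clock'],s0['position'],s0['ee_rot'])
f=np.array([.9945,-.1028]);l=np.array([.1028,.9945]);o=np.array([.6253,.1201])
q=W[...,:2]-o;s=q@f;t=q@l
m=(abs(z-.108)<.009)&(abs(t)<.028)&(s<.0)&(s>-.125)&(C.sum(2)<280)&(C[...,0]>C[...,2]*1.2)
p=W[m];print(len(p),p[:,2].mean(),s[m].min(),np.median(t[m]))
A=np.c_[p[:,:2]-p[:,:2].mean(0),np.ones(len(p))];print('slope',np.linalg.lstsq(A,p[:,2],rcond=None)[0])
k=(abs(t)<.006)&(abs(z-.108)<.006)&(s>0)&(C.sum(2)<280);print('front',np.percentile(s[k],99))
c=np.array([.5973,.2275]);q=W[...,:2]-c;s=q@f;t=q@l
for n,k in(('house',(abs(z-.07)<.004)&(abs(s)<.09)&(abs(t)<.04)),('orange',(abs(z-.07)<.006)&(abs(s)<.07)&(abs(t)<.025)&(C[...,0]>130)&(C[...,2]<110)),('pit',(abs(z-.058)<.005)&(abs(s)<.07)&(abs(t)<.025))):
    print(n,k.sum(),np.percentile(s[k],[1,99]).round(4),np.percentile(t[k],[1,99]).round(4),np.median(z[k]).round(4))
E
python3 c.py
```

```text
11.9 [0.56219701 0.12461722 0.20882904] [ 8.75696666e-05  9.98727135e-01 -5.04389275e-02 -1.30783413e-04]
6967 0.10963397309653522 -0.123627605767115 0.0008711887285344381
slope [ 0.00054242 -0.00148789  0.10963397]
front 0.03586574919871914
house 6251 [-0.0768  0.0767] [-0.0292  0.0305] 0.0696
orange 1064 [-0.0049  0.0262] [-0.0177  0.0205] 0.0693
pit 3229 [-0.0601  0.059 ] [-0.0153  0.0213] 0.058
```

View pics/w5.png

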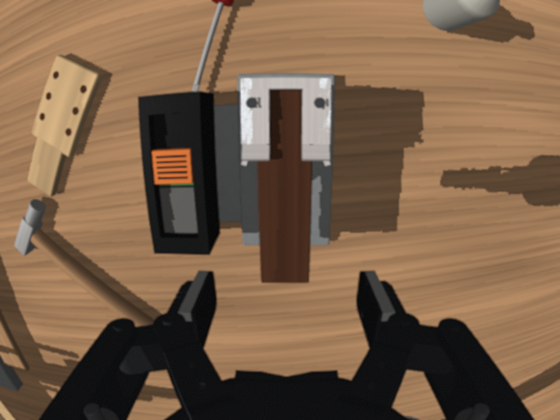

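The walnut sits straight under the lips, level, top at 109.6 mm, front at the stop. The switch button is at (172,167), with the empty slot behind it at (180,212). Now the switch.

Request:
send_rows(xyz=[[0,0.02,0],[0,0.03,0],[0,0.03,-0.01],[0,0.02,-0.03],[0,0.006,-0.03],[0,0,-0.02],[0,0,-0.015],[0,0,-0.01],[0,0,0]], delta_rot=[[0,0,0],[0,0,0],[0,0,0],[0,0,0],[0,0,0],[0,0,0],[0,0,0],[0,0,0],[0,0,0]], gripper=0, force=30)

```text
clock: 12.8
position: [0.561, 0.2302, 0.0917]
ee_rot: [0.001, 0.999, -0.051, -0.002]
contact_force: [0.8, -0.5, 1.0]
width: -0.0002
gripper_force: 0.0
```

Request:
send_rows(xyz=[[0,0,-0.01],[0,0,-0.01],[0,0,-0.008],[0,0,0],[0,0,0]], delta_rot=[[0,0,0],[0,0,0],[0,0,0],[0,0,0],[0,0,0]])

```text
clock: 13.3
position: [0.5622, 0.2306, 0.0663]
ee_rot: [0.0, 0.999, -0.05, -0.0]
contact_force: [-0.3, -0.5, -0.2]
width: -0.0003
gripper_force: 0.0
```

Request:
send_rows(xyz=[[0,0,-0.003],[0.006,-0.0006,0],[0.006,-0.0006,0],[0.006,-0.0006,0],[0.006,-0.0006,0],[0.006,-0.0006,0],[0.006,-0.0006,0],[0.006,-0.0006,0],[0.006,-0.0006,0],[0.004,-0.0004,0],[0,0,0]], delta_rot=[[0,0,0],[0,0,0],[0,0,0],[0,0,0],[0,0,0],[0,0,0],[0,0,0],[0,0,0],[0,0,0],[0,0,0],[0,0,0]])

```text
clock: 14.4
position: [0.6122, 0.2256, 0.0632]
ee_rot: [0.0, 0.999, -0.051, -0.003]
contact_force: [-7.7, 0.5, 4.0]
width: -0.0001
gripper_force: 3.2
```

Request:
send_rows(xyz=[[0.003,-0.0003,0],[0.002,-0.0002,0],[0,0,0]], delta_rot=[[0,0,0],[0,0,0],[0,0,0]])

```text
clock: 14.7
position: [0.6124, 0.2256, 0.0631]
ee_rot: [0.0, 0.999, -0.051, -0.007]
contact_force: [-14.6, 1.9, 10.6]
width: -0.0
gripper_force: 7.5
```

The button has hit its end stop: the force is rising and the tool no longer advances. Back off, lift, and check.

Request:
send_rows(xyz=[[-0.008,0.0008,0],[-0.006,0.0006,0],[0,0,0.015],[0,0,0.03],[0,0,0.04],[-0.02,-0.02,0.04],[-0.02,-0.03,0.02],[-0.02,-0.03,0],[0,-0.02,0],[0,0,0],[0,0,0]], delta_rot=[[0,0,0],[0,0,0],[0,0,0],[0,0,0],[0,0,0],[0,0,0],[0,0,0],[0,0,0],[0,0,0],[0,0,0],[0,0,0]])

```text
clock: 15.8
position: [0.5461, 0.1263, 0.2085]
ee_rot: [-0.0, 0.999, -0.051, 0.001]
contact_force: [-0.5, 0.4, 0.5]
width: -0.0
gripper_force: 0.0
```

```bash
sed -i 's/w5/w6/' c.py; python3 c.py
```

```text
15.85 [0.54605898 0.1267597  0.20830365] [-2.98623550e-04  9.98716764e-01 -5.06401730e-02  5.55260303e-04]
7369 0.10965348530384697 -0.12341016903122634 0.0007063166738828261
slope [ 0.00119575 -0.00254709  0.10965349]
front 0.03575233170747222
house 6563 [-0.0769  0.077 ] [-0.0291  0.0305] 0.0696
orange 1168 [0.028  0.0597] [-0.0177  0.0206] 0.0693
pit 3331 [-0.0602  0.0262] [-0.0153  0.0214] 0.0582
```

View pics/w6.png

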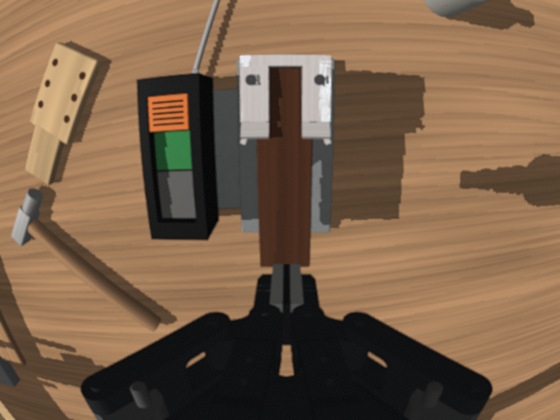

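The button at (168,112) is at the slot's far end, now 28 to 60 mm from the slot's middle, so it is fully ON. The walnut is still home and the robot touches nothing.

```bash
python3 -c "
from rig import order; print(order.sign_off())"
```

```text
the job is handed in; nothing more can be done
None
```

The walnut blank is loaded fully home under the lips and released, the switch is fully ON, and the job was handed in at about 16 s of the 58 s allowed; `sign_off` returned no verdict.

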